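Brush out the steel tumbler and hold it up for inspection

TASK

Take the long bottle brush out of its drip pot and scrub the inside of the one tumbler that stands mouth up on the draining tray with three full strokes: each time right down to the bottom, then up until the bristles reach the mouth. Put the brush back in its drip pot, standing upright with its guard on the rim, and let go of it. Then lift that tumbler about 15 cm up off the tray and finish while holding it there, upright, level and still, so that I can look into it; do not put it down, and leave everything else where it stands.

Things in the scene. Friction and masses are not known exactly. Their poses are not given: they have to be found in the camera images.
- tumbler: the open steel tumbler to clean: straight cylinder 62 mm outside (64 over the rim bead), 115 mm high, bore 56 mm, inner floor 4 mm above its underside, about 0.16 kg. Loose, mouth up on the tray, in one of three places in a row with two like it that are upside down; 30 mm or more free between them. Origin: centre of its underside, z up. Can be gripped round the outside from above.
- brush: bottle brush, 200 mm, 0.1 kg, upright in the drip pot. Origin: its tip (lower end), z towards the handle. Bristles z 0 to 46 mm, 51 mm wide, soft (only a 28 mm core is stiff); 6 mm wire to 90; cone to 42 mm wide at 90-105; splash guard 74 mm wide at 105-112; round handle 26 mm wide at 112-200. With the guard on the tumbler's rim the tip is 6 mm above its inner floor.
- brush_handle (a point): point on the axis of the brush handle, 160 mm above its tip and 40 mm below its upper end: a good place to grip.
- drip_pot: the brush's holder: round white plastic pot with drain slots on a 100 mm foot, fixed to the bench, 118 mm high, mouth 66 mm outside and 56 mm inside, inner floor 10 mm up. It stands left or right of the tray. Origin: centre of its underside, z up. At home the brush hangs by its guard on the rim, upright, its tip 13 mm above this origin.
- tray: steel draining tray 200 x 410 mm with a 16 mm high rim and a dark mat whose upper face is 6 mm above the bench, fixed to the bench. Origin: centre of its underside; its long side is its y axis, along which the three tumblers stand about 125 mm apart.
- upturned_a: the first of two steel tumblers of the same kind standing upside down (closed bottom up) on the tray to drain, 62 mm diameter, 115 mm high; origin: centre of its underside. A bystander.
- upturned_b: the second upside-down tumbler on the tray, same size; origin: centre of its underside. A bystander.
- chilli_jar: squat closed jar, 62 mm diameter, 85 mm high, lid on; stands near the drip pot; origin: centre of its underside. A bystander.
- carton: small seasoning carton 45 x 85 x 30 mm lying flat near the drip pot; origin: centre of its underside. A bystander.
- tub: low tub with lid, 84 mm diameter, 65 mm high, beyond the far long side of the tray; origin: centre of its underside. A bystander.
Mind the look-alikes: they are no part of the job. Leave any green look-alike of the tumbler alone.

How it is judged:
By the outcome, as a careful person would: the job done as asked, in the order asked, and still so for the second after the job is handed in, while the arm keeps its last pose, push and grip.
It also fails if it takes over 72 s, if anything falls off the work surface, if the arm or the gripper's body presses on something with over 40 N, if the wrist force passes 120 N, or if a joint passes its speed limit or range.

ROBOT

A 6-joint arm with a two-finger parallel gripper is mounted at the origin on the work surface. World frame = base frame: x ahead of the robot, y to its left, z up, the work surface at z = 0. Lengths are in m, angles in rad, forces in N, time in s.
With the tool pointing down it reaches from about 0.325 to 0.775 m from the base axis. Payload 5.5 kg.
Tool frame: the origin (TCP) lies on the centre line of the jaws, within the pads' length; the fingertips stand 22 mm ahead of it and the grasp point (between the pads) lies 3 mm ahead of it; z points along the fingers, y is the line along which they close (so a half turn about z gives the same grasp; the last joint's range is limited). The gripper opens to 88 mm and grips with 3 to 60 N. Pads are 20 mm wide; open, the fingers measure 115 mm over their backs; the gripper's body (75 mm by 178 mm) begins 61 mm behind the grasp point.
Start: joints at [-1.247, 0.091, 1.231, -0, 1.82, -0.057], TCP at [0.223, -0.557, 0.206] pointing down, gripper open.
Joint ranges: [-2.87, 2.87], [-0.86, 2.18], [0.17, 2.46], [-1.51, 4.65], [0.06, 2.69], [-2.65, 2.65]. Speed limits (rad/s): [2.57, 2.57, 3.01, 3.14, 3.14, 3.14].

INTERFACE

Orientations are given as [roll, pitch, yaw] about the fixed x, y, z axes, in that order (R = Rz(yaw) Ry(pitch) Rx(roll)).
In Python, from plant import bot gives the robot as it stands. The module is installed in compiled form; this text tells all that it offers. Calls block until the motion is done:
- bot.move_to(position, orientation): joint-space move of the TCP to a pose.
- bot.move_straight(position, rot=None, velocity=0.15, threshold=None): straight line of the TCP; rot=None keeps the orientation; velocity is the mean speed in m/s. With threshold (N) it stops when the force on the tool has changed by that much, and returns True; else False.
- bot.goto_joints(angles): joint-space move.
- bot.command_gripper(opening, newtons=None): opening from 0.0 (shut) to 1.0 (fully open); newtons is the grip in N (None keeps the last); returns when the fingers have stopped.
- bot.sleep(seconds).
- bot.solve_ik(position, orientation): joint angles nearest the present ones, or None.
- bot.grab_frame(name): name is "side" or "top"; returns a dict with "pixels" (384x512x3 uint8, red, green, blue), "depth" (384x512 float32, m along the optical axis (not along the pixel's ray), 0 where there is no reading), "fov_y" (degrees; the focal length in pixels is half the picture's height over the tangent of half this angle, whatever the lens; pixels are square), "cx", "cy" (the principal point, pixels), "eye" and "orientation" of the camera in the world. Camera axes: x right, y up, looking along -z (the intrinsics and any distortion apply to the point x, -y, -z); pixel columns grow to the right and rows downward; lengths in m; the calibration is good to about 2 mm. A picture is of the moment at which its call begins.
A pose or a line that the arm cannot do raises bot.Unreachable and nothing moves.
- bot.sign_off(): hands the job in; it is judged then, once.
Readings, each from a call of its own:
- bot.current_clock(): time.
- bot.current_joint_positions(): joint angles.
- bot.current_dq(): joint speeds.
- bot.current_tau(): joint torques, N m.
- bot.current_tool_pos(): TCP position.
- bot.current_orientation(): TCP orientation.
- bot.current_contact_force(): force on the tool from outside, world axes, zero at the start.
- bot.current_ft_torque(): the same for the moment, N m.
- bot.current_grip_width(): opening from 0.0 (shut) to 1.0 (fully open).
- bot.current_finger_force(): force on a finger pad.
Only numpy, scipy, OpenCV 4.12 (cv2) and the standard library are available. Lean on these libraries where they do the work, as an engineer would, in place of code of your own. Each camera call takes 0.05 s, during which the arm holds its last target. There are 200 camera calls.

## Working session

There is one attempt and no reset: what is moved stays moved. The work goes in short steps, each a Python script; the robot and the scene stay as the last script left them, time stands still between calls to the robot, and variables do not carry over. Pictures are saved under pics/ and viewed, at most 10 in all, crops included, and the job is handed in when it is done.

```bash
mkdir -p pics; cat > h.py <<'E'
import numpy as np, cv2
from scipy.spatial.transform import Rotation as R
from plant import bot
def grab(n):
    f=bot.grab_frame(n); f['f']=f['pixels'].shape[0]/2/np.tan(np.radians(f['fov_y'])/2)
    f['R']=R.from_euler('xyz',f['orientation']).as_matrix(); return f
def cloud(f):
    d=f['depth']; v,u=np.mgrid[:d.shape[0],:d.shape[1]]
    c=np.stack([(u-f['cx'])/f['f']*d,-(v-f['cy'])/f['f']*d,-d],-1)
    return c@f['R'].T+np.array(f['eye'])
def save(img,n): cv2.imwrite('pics/'+n,cv2.cvtColor(img,cv2.COLOR_RGB2BGR))
E
python3 - <<'E'
from h import *
fs={}
for n in ('top','side'):
    f=grab(n); fs[n]=f; save(f['pixels'],n+'0.png')
    print(n,[(k,np.round(np.array(f[k]),4).tolist()) for k in f if k not in('pixels','depth','R')],(f['depth']>0).mean())
np.save('f0.npy',fs,allow_pickle=True)
print(bot.current_clock())
E
```

```text
top [('fov_y', 53.3054), ('cx', 248.5663), ('cy', 190.864), ('eye', [0.3737, 0.0023, 1.0467]), ('orientation', [0.1887, -0.0022, -1.5745]), ('f', 382.5359)] 0.9962666829427084
side [('fov_y', 47.694), ('cx', 255.5204), ('cy', 196.9081), ('eye', [-0.0714, 0.5844, 0.9441]), ('orientation', [0.7942, 0.0086, -2.3168]), ('f', 434.3571)] 0.9959564208984375
0.1
```

View pics/top0.png

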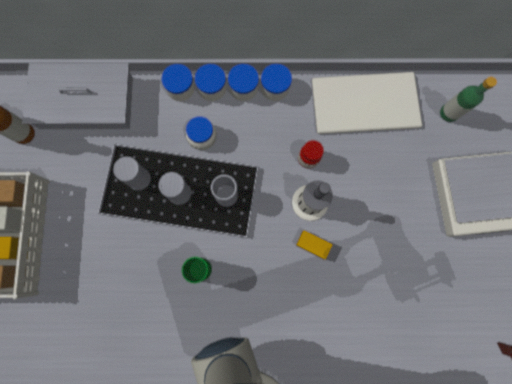

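View pics/side0.png

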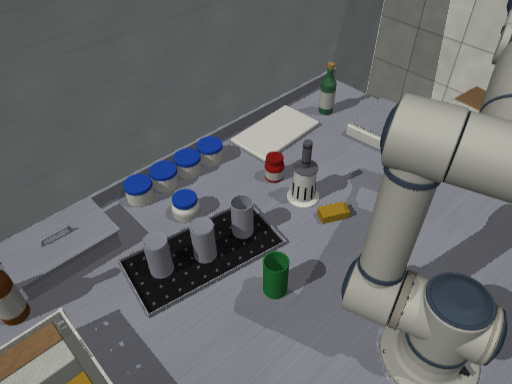

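The open steel tumbler is at top (224,190) and side (242,215). The two closed ones are at top (127,168) and (172,185), and the green look-alike is at top (196,270). The brush and pot are at top (315,200) and side (305,170). I'll confirm the tumbler with a crop and measure from depth.

```bash
python3 - <<'E'
from h import *
fs=np.load('f0.npy',allow_pickle=True).item()
def circ(p):
    (c,r)=cv2.minEnclosingCircle(p[:,:2].astype(np.float32)); 
    A=np.c_[2*p[:,:2],np.ones(len(p))]; s=np.linalg.lstsq(A,(p[:,:2]**2).sum(1),rcond=None)[0]
    return np.round(c,4),round(r,4),np.round([*s[:2],np.sqrt(s[2]+s[0]**2+s[1]**2)],4),len(p)
rois={'top':{'open':(200,165,250,215),'upB':(155,165,192,210),'upA':(108,150,145,195),'brush':(285,170,340,225),'jar':(295,135,330,170),'carton':(290,225,340,262)},
'side':{'open':(222,185,262,245),'upB':(185,210,220,270),'upA':(140,225,178,285),'brush':(280,135,325,210)}}
for n,f in fs.items():
    P=cloud(f)
    print(n,'bench z',np.median(P[300:340,60:140,2]) )
    for k,(a,b,c,d) in rois[n].items():
        p=P[b:d,a:c].reshape(-1,3); 
        bands={'brush':[(.185,.207),(.207,.22),(.119,.13)],'jar':[(.078,.09)],'carton':[(.022,.036)]}.get(k,[(.114,.127)])
        for lo,hi in bands:
            q=p[(p[:,2]>lo)&(p[:,2]<hi)]
            if len(q)>5: print(k,lo,'z',np.round(np.median(q[:,2]),4),*circ(q),'mean',q[:,:2].mean(0).round(4))
c=[cv2.resize(fs['top']['pixels'][120:300,90:350],None,fx=3,fy=3,interpolation=cv2.INTER_CUBIC)]
save(c[0],'crop.png')
E
```

```text
top bench z 0.001818691762631941
open 0.114 z 0.1226 [0.5614 0.0619] 0.032 [0.5607 0.0616 0.0296] 135 mean [0.5625 0.0621]
upB 0.114 z 0.1218 [0.5689 0.1909] 0.0313 [0.5683 0.1907 0.0222] 496 mean [0.5682 0.1908]
upA 0.114 z 0.1219 [0.6094 0.3056] 0.0319 [0.6083 0.3045 0.0224] 497 mean [0.6082 0.3045]
brush 0.185 z 0.1969 [ 0.5375 -0.1654] 0.012 [ 0.5412 -0.169   0.0128] 27 mean [ 0.5336 -0.1619]
brush 0.207 z 0.2143 [ 0.5409 -0.1686] 0.0132 [ 0.5406 -0.1682  0.0092] 107 mean [ 0.5403 -0.168 ]
brush 0.119 z 0.1252 [ 0.5412 -0.169 ] 0.037 [ 0.5412 -0.1691  0.0282] 498 mean [ 0.5369 -0.165 ]
jar 0.078 z 0.0868 [ 0.6673 -0.1688] 0.0276 [ 0.6664 -0.1682  0.0196] 330 mean [ 0.666  -0.1679]
carton 0.022 z 0.0316 [ 0.4249 -0.1733] 0.0474 [ 0.4247 -0.1728  0.028 ] 562 mean [ 0.4245 -0.1729]
side bench z 0.0017960131586491346
open 0.114 z 0.1209 [0.5593 0.0617] 0.0337 [0.56   0.0629 0.0294] 159 mean [0.5605 0.0634]
upB 0.114 z 0.1214 [0.5669 0.1909] 0.0327 [0.5662 0.1929 0.023 ] 395 mean [0.5656 0.1934]
upA 0.114 z 0.1213 [0.607  0.3062] 0.0329 [0.6057 0.3068 0.0232] 440 mean [0.6052 0.3071]
brush 0.185 z 0.1962 [ 0.5387 -0.1667] 0.0142 [ 0.5394 -0.1666  0.0109] 58 mean [ 0.5346 -0.1607]
brush 0.207 z 0.2135 [ 0.5417 -0.1663] 0.0147 [ 0.54   -0.1667  0.0098] 59 mean [ 0.5389 -0.1657]
brush 0.119 z 0.1253 [ 0.5399 -0.1682] 0.0382 [ 0.5404 -0.1669  0.0277] 272 mean [ 0.5358 -0.1613]
```

View pics/crop.png

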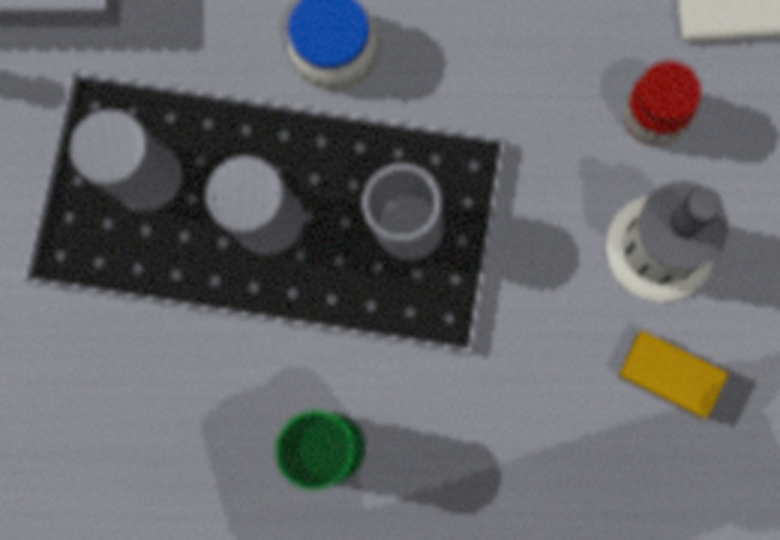

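The crop confirms it: the hollow steel tumbler is at crop (402,203), top (224,188). Its neighbours are closed discs, and the green cup at crop (318,450) is not part of the job. Heights and radii match the given sizes, with rim z about 0.121, guard r 0.037 and handle top about 0.213. Next I grasp the brush.

```bash
python3 - <<'E'
from h import *
print(np.round(bot.current_orientation(),3))
B=[.5405,-.168]; T=[.5604,.0622]
for y in np.radians([-90,-60,-30,0,30,60,90]):
    o=[np.pi,0,y]
    print(round(np.degrees(y)),[None if (q:=bot.solve_ik(p,o)) is None else np.round(q,2).tolist() for p in ([*B,.176],[*B,.31],[*T,.31],[*T,.25])])
print(bot.current_clock())
E
```

```text
[-3.14  -0.     0.381]
-90 [None, None, None, None]
-60 [[-0.36, -0.0, 1.38, -0.0, 1.76, 2.26], [-0.36, 0.05, 1.09, -0.0, 2.0, 2.26], None, None]
-30 [[-0.36, -0.0, 1.38, -0.0, 1.76, 1.73], [-0.36, 0.05, 1.09, -0.0, 2.0, 1.73], [0.05, 0.04, 1.1, -0.0, 2.0, 2.14], [0.05, 0.01, 1.24, -0.0, 1.9, 2.14]]
0 [[-0.36, -0.0, 1.38, -0.0, 1.76, 1.21], [-0.36, 0.05, 1.09, -0.0, 2.0, 1.21], [0.05, 0.04, 1.1, -0.0, 2.0, 1.62], [0.05, 0.01, 1.24, -0.0, 1.9, 1.62]]
30 [[-0.36, -0.0, 1.38, -0.0, 1.76, 0.69], [-0.36, 0.05, 1.09, -0.0, 2.0, 0.69], [0.05, 0.04, 1.1, -0.0, 2.0, 1.1], [0.05, 0.01, 1.24, -0.0, 1.9, 1.1]]
60 [[-0.36, -0.0, 1.38, -0.0, 1.76, 0.16], [-0.36, 0.05, 1.09, -0.0, 2.0, 0.16], [0.05, 0.04, 1.1, -0.0, 2.0, 0.57], [0.05, 0.01, 1.24, -0.0, 1.9, 0.57]]
90 [[-0.36, -0.0, 1.38, 0.0, 1.76, -0.36], [-0.36, 0.05, 1.09, 0.0, 2.0, -0.36], [0.05, 0.04, 1.1, -0.0, 2.0, 0.05], [0.05, 0.01, 1.24, -0.0, 1.9, 0.05]]
0.1
```

```bash
python3 - <<'E'
from h import *
O=[np.pi,0,np.pi/2]; B=[.5405,-.168]
def st(s): print(s,round(bot.current_clock(),2),np.round(bot.current_tool_pos(),4),np.round(bot.current_contact_force(),1),round(bot.current_grip_width()*88,1),round(bot.current_finger_force(),1))
bot.command_gripper(.65)
bot.move_to([*B,.30],O); st('above')
bot.move_straight([*B,.176]); st('down')
bot.command_gripper(0,35); st('grip')
bot.move_straight([*B,.315]); st('lift')
T=[.5604,.0622]
bot.move_straight([*T,.315],velocity=.2); bot.sleep(.2); st('over')
fs={n:grab(n) for n in('top','side')}; np.save('f1.npy',fs,allow_pickle=True)
save(np.vstack([cv2.resize(fs['top']['pixels'][100:260,140:300],None,fx=2,fy=2),cv2.resize(fs['side']['pixels'][100:260,160:320],None,fx=2,fy=2)]).reshape(2,320,320,3).transpose(1,0,2,3).reshape(320,640,3),'held.png')
E
```

```text
above 2.62 [ 0.5402 -0.1689  0.2996] [0.1 0.1 0.7] 57.1 0.0
down 3.59 [ 0.5409 -0.1683  0.1773] [-0.7  0.1 -0.4] 57.0 0.0
grip 4.19 [ 0.5405 -0.168   0.1762] [-0.1 -0.1  0.8] 25.1 35.0
lift 5.27 [ 0.5404 -0.1679  0.3138] [ 0.6 -0.8 -1.4] 25.4 35.0
over 6.78 [0.5604 0.0614 0.3151] [ 0.5 -0.4 -1. ] 25.4 35.0
```

View pics/held.png

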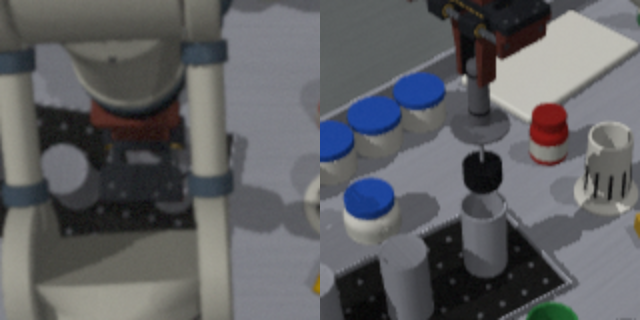

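The brush hangs upright in the grip: guard at about side (240,163), bristles at about side (241,186), just over the tumbler mouth. Now I measure guard and bristles against the rim in the same side view.

```bash
python3 - <<'E'
from h import *
from scipy.optimize import least_squares
fs=np.load('f1.npy',allow_pickle=True).item(); f=fs['side']; P=cloud(f)[100:260,160:320].reshape(-1,3)
f0=np.load('f0.npy',allow_pickle=True).item()['side']; P0=cloud(f0)[100:260,160:320].reshape(-1,3)
def fit(P,lo,hi,r,rmax=.06,c0=(.56,.062)):
    q=P[(P[:,2]>lo)&(P[:,2]<hi)&(np.hypot(P[:,0]-c0[0],P[:,1]-c0[1])<rmax)]
    s=least_squares(lambda c:np.hypot(q[:,0]-c[0],q[:,1]-c[1])-r,c0,loss='soft_l1',f_scale=.002)
    return np.round(s.x,4),len(q),round(np.abs(s.fun).mean()*1e3,2)
def enc(P,lo,hi):
    q=P[(P[:,2]>lo)&(P[:,2]<hi)&(np.hypot(P[:,0]-.56,P[:,1]-.062)<.06)]; return np.round(np.array(sum(map(lambda t:list(t) if isinstance(t,tuple) else [t],cv2.minEnclosingCircle(q[:,:2].astype(np.float32))),[])),4),len(q)
print('bristle',fit(P,.155,.195,.0255)); print('guard',enc(P,.257,.27)); print('handle',fit(P,.268,.30,.013,.03))
print('tumbler wall outer (side)',fit(P,.03,.105,.031,.05), fit(P0,.03,.105,.031,.05)); print('rim',enc(P0,.114,.127))
q=P[(np.hypot(P[:,0]-.56,P[:,1]-.062)<.02)&(P[:,2]>.14)&(P[:,2]<.2)]; print('bristle z',q[:,2].min(),q[:,2].max())
E
```

```text
bristle (array([0.5622, 0.0593]), 162, np.float64(1.38))
guard (array([0.5594, 0.0607, 0.0384]), 378)
handle (array([0.5613, 0.0605]), 113, np.float64(0.96))
tumbler wall outer (side) (array([0.5605, 0.0624]), 550, np.float64(1.52)) (array([0.5606, 0.0624]), 550, np.float64(1.47))
rim (array([0.5593, 0.0617, 0.0337]), 159)
bristle z 0.16243629618386535 0.1999855215838805
```

```bash
cat >> h.py <<'E'
def st(s,n=8):
    F=np.mean([bot.current_contact_force() for _ in range(n)],0)
    print(s,round(bot.current_clock(),2),np.round(bot.current_tool_pos(),4),np.round(F,1),round(bot.current_grip_width()*88,1),round(bot.current_finger_force(),1))
E
python3 - <<'E'
from h import *
T=[.5599,.0637]
bot.move_straight([*T,.315]); st('over')
print(bot.move_straight([*T,.24],threshold=6)); st('in')
print(bot.move_straight([*T,.188],velocity=.08,threshold=6)); st('near bottom')
print(bot.move_straight([*T,.1775],velocity=.03,threshold=5)); st('bottom')
E
```

```text
over 7.12 [0.5599 0.0637 0.315 ] [ 0.5  0.3 -1. ] 25.3 35.0
False
in 7.78 [0.56   0.0637 0.241 ] [-0.8 -0.5 -1.1] 25.2 35.0
False
near bottom 8.57 [0.56   0.0637 0.1884] [ 0.6 -0.2 -2. ] 25.4 35.0
True
bottom 8.94 [0.56   0.0638 0.1788] [-0.4  0.1  3.7] 25.3 35.0
```

The guard met the rim at 0.1788, where 0.179 was predicted, and side forces are small. Now the strokes.

```bash
python3 - <<'E'
from h import *
T=[.5599,.0637]
for i in range(3):
    print(bot.move_straight([*T,.254],velocity=.1,threshold=10)); bot.sleep(.2); st('up')
    if i==2: break
    bot.move_straight([*T,.188],velocity=.1,threshold=10)
    print(bot.move_straight([*T,.1775],velocity=.03,threshold=5)); st('bottom')
f=grab('side'); save(cv2.resize(f['pixels'][100:260,140:340],None,fx=3,fy=3),'stroke.png'); np.save('f2.npy',{'side':f},allow_pickle=True)
E
```

```text
False
up 10.05 [0.5596 0.0637 0.2531] [ 0.1 -0.1 -1.5] 25.2 35.0
True
bottom 11.22 [0.5602 0.0636 0.1783] [ 0.3 -0.5  1.6] 25.7 35.0
False
up 12.34 [0.5597 0.0637 0.2531] [ 0.1  0.1 -1.5] 25.8 35.0
True
bottom 13.53 [0.5601 0.0637 0.1779] [ 0.5 -0.3  2.9] 25.4 35.0
False
up 14.64 [0.5596 0.0637 0.2531] [ 0.2 -0.4  0.3] 25.3 35.0
```

View pics/stroke.png

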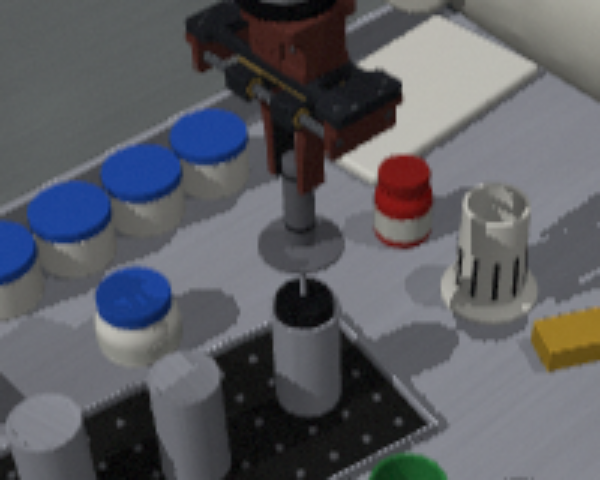

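The bristles show at the mouth, top (303,297) in the crop, and the tumbler hasn't moved. Three bottoms and three ups are done. Next I return the brush to the pose where I gripped it.

```bash
python3 - <<'E'
from h import *
T=[.5599,.0637]; B=[.5405,-.168]
bot.move_straight([*T,.315]); bot.move_straight([*B,.315],velocity=.2); bot.sleep(.2); st('over pot')
print(bot.move_straight([*B,.186],velocity=.12,threshold=8)); st('in')
print(bot.move_straight([*B,.1735],velocity=.03,threshold=4)); st('seat')
bot.command_gripper(.6); bot.sleep(.2); st('open')
bot.move_straight([*B,.30]); 
bot.move_straight([.50,.0,.32],velocity=.25)
fs={n:grab(n) for n in('top','side')}; np.save('f3.npy',fs,allow_pickle=True)
a=cv2.resize(fs['top']['pixels'][130:270,260:380],(480,560)); b=cv2.resize(fs['side']['pixels'][110:250,250:330],(320,560)); save(np.hstack([a,b]),'back.png')
P=cloud(fs['side'])[130:215,275:330].reshape(-1,3)
for lo,hi in((.118,.13),(.205,.22)):
    q=P[(P[:,2]>lo)&(P[:,2]<hi)&(np.hypot(P[:,0]-.54,P[:,1]+.168)<.06)]; print(lo,np.median(q[:,2]),cv2.minEnclosingCircle(q[:,:2].astype(np.float32)))
P=cloud(fs['side'])[170:260,215:270].reshape(-1,3); q=P[(P[:,2]>.114)&(P[:,2]<.127)]; print('rim',cv2.minEnclosingCircle(q[:,:2].astype(np.float32)),len(q))
E
```

```text
over pot 16.77 [ 0.5407 -0.1672  0.3152] [ 0.7 -0.6 -1.8] 25.3 35.0
False
in 17.99 [ 0.5409 -0.1681  0.1871] [ 0.4  0.2 -0. ] 25.7 35.0
True
seat 18.4 [ 0.5406 -0.168   0.1745] [0.6 0.3 2.4] 25.1 35.0
open 19.23 [ 0.5403 -0.1679  0.1739] [-0.5 -0.2  0. ] 53.0 0.0
0.118 0.1250028862460582 ((0.5425016283988953, -0.16715432703495026), 0.03875206783413887)
0.205 0.2135004788496191 ((0.5399162173271179, -0.16825255751609802), 0.013961429707705975)
rim ((0.4878007471561432, 0.09946508705615997), 0.11455893516540527) 184
```

View pics/back.png

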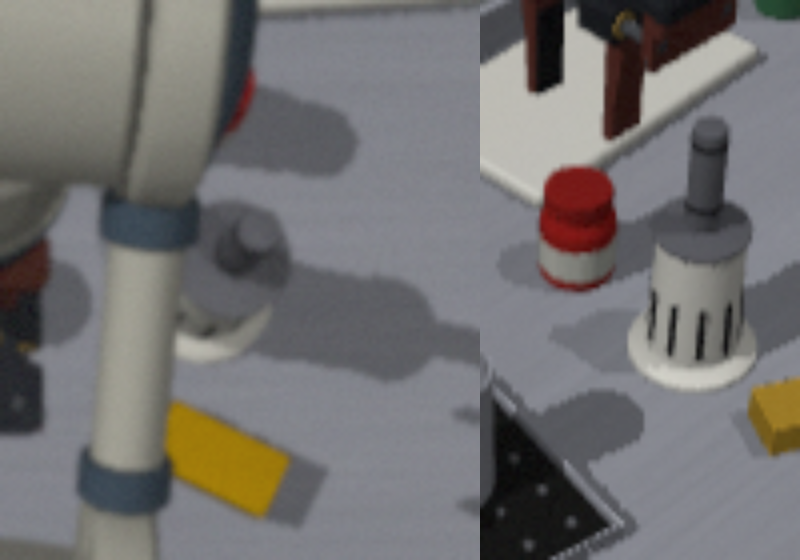

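The brush is back: guard on the rim at side about (304,168), handle upright and top at z 0.2135 as before. Now I lift the tumbler.

```bash
python3 - <<'E'
from h import *
T=[.5602,.0630]; O=[np.pi,0,np.pi/2]
bot.command_gripper(1.0)
bot.move_to([*T,.25],O); bot.sleep(.2)
print(bot.move_straight([*T,.088],velocity=.1,threshold=6)); st('down')
bot.command_gripper(0,25); bot.sleep(.2); st('grip')
bot.move_straight([*T,.238],velocity=.1); bot.sleep(.8); st('lift'); print(np.round(bot.current_orientation(),4),np.abs(bot.current_dq()).max())
f=grab('side'); np.save('f4.npy',{'side':f},allow_pickle=True); save(cv2.resize(f['pixels'][60:270,110:350],None,fx=2.5,fy=2.5),'end.png')
P=cloud(f)[100:260,200:290].reshape(-1,3); q=P[np.hypot(P[:,0]-.56,P[:,1]-.063)<.036]; q=q[q[:,2]>.1]
print('low z',np.sort(q[:,2])[:5])
E
```

```text
False
down 24.38 [0.5606 0.063  0.0888] [ 0.8  0.2 -0. ] 87.8 0.0
grip 25.11 [0.5602 0.063  0.0881] [-0.7 -0.3  1.6] 61.8 25.0
lift 27.56 [0.5602 0.063  0.238 ] [-0.2  0.5 -1.8] 61.8 25.0
[ 3.1415 -0.      1.5708] 0.0018017729583765143
low z [0.15698447 0.15722457 0.1573733  0.15790582 0.15797197]
```

View pics/end.png

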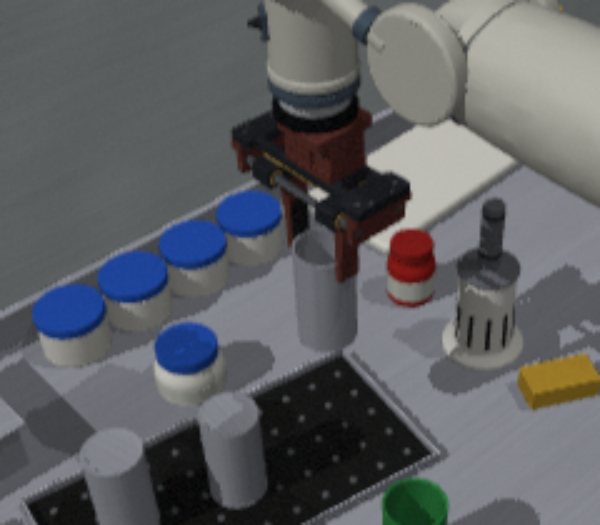

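The tumbler, at crop (325,290), is held upright with its underside at z about 0.157, which is 15 cm above the mat. The brush is upright in its pot and the bystanders haven't moved. Handing in.

```bash
python3 -c "
from plant import bot
print(bot.sign_off())"
```

```text
the job is handed in; nothing more can be done
None
```

The job is handed in at about 28 s: the tumbler got three full strokes, the brush is back upright in its drip pot, and the arm is holding the tumbler level and still about 15 cm above the tray.

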